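# Reject the rusty couplers, seat the new ones and lock the check fixture

### The job

Clear the brown corroded coupler off the check fixture and stand every brown coupler upright on the narrow red reject rail. Seat every silver coupler on a station of the fixture, lowered over both its shaft and its anti-rotation pin until the base is fully down on the deck, and only when all the silver ones are home push the green cam lever over and fully down to lock them. Leave the mallet head, the spigot pin and the tube offcut where they are.

Things in the scene. Friction and masses are not known exactly. Their poses are not given: they have to be found in the camera images.
- silver1: Silver half coupler, 500 g, on an index base: block 80 (x) x 60 (y) x 30 mm high; above it a stem (z 30-50) and an open U clamp (z 50-82, 60 long in x), both 36 mm wide in y with flat y faces to grip. Blind holes below, 26 deep: 21 mm square at the origin for the shaft; 14 (x) x 12 (y) at x = +28 for the pin. A yellow stripe on the base top marks the +x (pin) end. Origin: centre of underside.
- silver2: Silver half coupler, the same as silver1. Two or three silver ones are present; they start upright on the tray top, turned any way.
- silver3: Silver half coupler, the same as silver1. May be absent, as may one of the others.
- brown1: Brown corroded swivel coupler: shape, sizes, stripe and origin as silver1, but with a round-looking stem. It starts fully seated on the middle station of the fixture (lift it straight up, 26 mm or more, to clear the shaft).
- brown2: Brown corroded coupler, the same as brown1. One or two of brown2 and brown3 are present, standing on the tray top.
- brown3: Brown corroded coupler, the same as brown2.
- fixture: Fixed grey base, 24 mm high, x -185 to +140, y -55 to +85 mm. Three stations 85 mm apart along its x, each with an upright steel shaft (18 mm diameter, top 24 above the deck) and, 28 mm from it along -y, a brass anti-rotation pin (9 mm, top 20 above the deck), both chamfered. So a seated coupler has its +x (yellow stripe) along the fixture's -y. Origin: on the tray top under the middle shaft.
- station0 (a point): Foot of the shaft of station 0 (at -85 mm along the fixture's x), on the deck 24 mm above the tray top; the centre of a seated coupler's underside comes here. Axes as the fixture's.
- station1 (a point): Foot of the shaft of station 1 (at 0 along the fixture's x), on the deck 24 mm above the tray top; the centre of a seated coupler's underside comes here. Axes as the fixture's.
- station2 (a point): Foot of the shaft of station 2 (at +85 mm along the fixture's x), on the deck 24 mm above the tray top; the centre of a seated coupler's underside comes here. Axes as the fixture's.
- hinge (a point): Point on the hinge line of the cam lock where the green lever begins, 60 mm above the tray top, at x -155, y +62 mm of the fixture. The hinge line is parallel to the fixture's x, on two posts that reach 69 mm above the tray top. Axes as the fixture's.
- lever (a joint): Green lever with steel hold-down bar, rad, 0 to 1.75. 0 = closed: lever level, pointing along the fixture's -y, bar just over the rear edges of seated bases (unseated ones block it). 1.57 = upright; starts 1.25 to 1.6. Lever 14 mm wide (x), 10 thick, 117 long with a 22 mm ball end. Stays where left; 2 to 4 N moves it. Push it over from its +y side, then down, with the fingertips.
- lever_tip (a point): Centre of the green ball at the lever's end, 106 mm from the hinge line, at the same fixture x as hinge.
- rail: Fixed reject rail: a narrow raised red ledge, 270 mm along its x, only 40 mm wide in y, flat top 80 mm above the tray top, on a 75 mm wide foot. Origin: on the tray top under its middle. Three couplers fit 90 mm apart if the bases' long sides lie across the ledge.
- rail_top (a point): Middle of the flat top of the red reject rail; x along the rail, y across it, z up.
- mallet_head: Bystander: black rubber mallet head, a lying cylinder 64 mm thick and 100 mm long. Origin under its centre.
- spigot_pin: Bystander: squat steel spigot pin, 60 mm foot, 78 mm high. Origin under its centre.
- tube_offcut: Bystander: upright offcut of 48 mm galvanised tube, 90 mm high. Origin under its centre.

How it is judged (in metres and radians):
On the way, in this order (a step that is already met when the one before it is completed fails the run):
1. all silver couplers fully seated on stations, with the lever still open (((distance between silver1 and station0 below 0.005 m and angle between the x axis of silver1 and the y axis of fixture, either way round below 0.15 rad and angle between silver1's own z axis and vertical below 0.06 rad) or (distance between silver1 and station1 below 0.005 m and angle between the x axis of silver1 and the y axis of fixture, either way round below 0.15 rad and angle between silver1's own z axis and vertical below 0.06 rad) or (distance between silver1 and station2 below 0.005 m and angle between the x axis of silver1 and the y axis of fixture, either way round below 0.15 rad and angle between silver1's own z axis and vertical below 0.06 rad)) and ((distance between silver2 and station0 below 0.005 m and angle between the x axis of silver2 and the y axis of fixture, either way round below 0.15 rad and angle between silver2's own z axis and vertical below 0.06 rad) or (distance between silver2 and station1 below 0.005 m and angle between the x axis of silver2 and the y axis of fixture, either way round below 0.15 rad and angle between silver2's own z axis and vertical below 0.06 rad) or (distance between silver2 and station2 below 0.005 m and angle between the x axis of silver2 and the y axis of fixture, either way round below 0.15 rad and angle between silver2's own z axis and vertical below 0.06 rad)) and ((distance between silver3 and station0 below 0.005 m and angle between the x axis of silver3 and the y axis of fixture, either way round below 0.15 rad and angle between silver3's own z axis and vertical below 0.06 rad) or (distance between silver3 and station1 below 0.005 m and angle between the x axis of silver3 and the y axis of fixture, either way round below 0.15 rad and angle between silver3's own z axis and vertical below 0.06 rad) or (distance between silver3 and station2 below 0.005 m and angle between the x axis of silver3 and the y axis of fixture, either way round below 0.15 rad and angle between silver3's own z axis and vertical below 0.06 rad)) and value of joint lever above 0.6 rad), for 0.2 s.
2. the green lever is pushed fully down (value of joint lever below 0.08 rad), for 0.2 s.
At the end, for the whole second after the job is handed in: Each silver coupler is down on a station (within 5 mm, pin direction within 0.15 rad, tilt under 0.06); each brown one stands at rest on the rail (underside within 4 mm of its top, centre within 22 mm of its midline, tilt under 0.08); lever under 0.08 rad (((distance between silver1 and station0 below 0.005 m and angle between the x axis of silver1 and the y axis of fixture, either way round below 0.15 rad and angle between silver1's own z axis and vertical below 0.06 rad) or (distance between silver1 and station1 below 0.005 m and angle between the x axis of silver1 and the y axis of fixture, either way round below 0.15 rad and angle between silver1's own z axis and vertical below 0.06 rad) or (distance between silver1 and station2 below 0.005 m and angle between the x axis of silver1 and the y axis of fixture, either way round below 0.15 rad and angle between silver1's own z axis and vertical below 0.06 rad)) and ((distance between silver2 and station0 below 0.005 m and angle between the x axis of silver2 and the y axis of fixture, either way round below 0.15 rad and angle between silver2's own z axis and vertical below 0.06 rad) or (distance between silver2 and station1 below 0.005 m and angle between the x axis of silver2 and the y axis of fixture, either way round below 0.15 rad and angle between silver2's own z axis and vertical below 0.06 rad) or (distance between silver2 and station2 below 0.005 m and angle between the x axis of silver2 and the y axis of fixture, either way round below 0.15 rad and angle between silver2's own z axis and vertical below 0.06 rad)) and ((distance between silver3 and station0 below 0.005 m and angle between the x axis of silver3 and the y axis of fixture, either way round below 0.15 rad and angle between silver3's own z axis and vertical below 0.06 rad) or (distance between silver3 and station1 below 0.005 m and angle between the x axis of silver3 and the y axis of fixture, either way round below 0.15 rad and angle between silver3's own z axis and vertical below 0.06 rad) or (distance between silver3 and station2 below 0.005 m and angle between the x axis of silver3 and the y axis of fixture, either way round below 0.15 rad and angle between silver3's own z axis and vertical below 0.06 rad)) and z of brown1 in the frame of rail_top between -0.004 and 0.006 m and y of brown1 in the frame of rail_top between -0.022 and 0.022 m and x of brown1 in the frame of rail_top between -0.14 and 0.14 m and angle between each of brown1, brown2, brown3's own z axis and vertical below 0.08 rad and linear speed of each of brown1, brown2, brown3 below 0.02 m/s and z of brown2 in the frame of rail_top between -0.004 and 0.006 m and y of brown2 in the frame of rail_top between -0.022 and 0.022 m and x of brown2 in the frame of rail_top between -0.14 and 0.14 m and z of brown3 in the frame of rail_top between -0.004 and 0.006 m and y of brown3 in the frame of rail_top between -0.022 and 0.022 m and x of brown3 in the frame of rail_top between -0.14 and 0.14 m and value of joint lever below 0.08 rad); the robot touches nothing.
It fails at once if the mallet head is moved more than 30 mm (distance of mallet_head from where it was at the start of the episode above 0.03 m).
It fails at once if the spigot pin is moved more than 30 mm (distance of spigot_pin from where it was at the start of the episode above 0.03 m).
It fails at once if the tube offcut is moved more than 30 mm (distance of tube_offcut from where it was at the start of the episode above 0.03 m).
Of silver1, silver2, silver3 only 2 to 3 are there at a start; the rules pass over those that are not, and their reading is None.
Of brown2, brown3 only 1 to 2 are there at a start; the rules pass over those that are not, and their reading is None.
At some moment in a run one of silver1, silver2, silver3 may be knocked a few centimetres aside while the robot is not near it.
It also fails if it takes over 210 s, if anything falls off the work surface, if the arm or the gripper's body presses on something with over 40 N, if the wrist force passes 120 N, or if a joint passes its speed limit or range.

### The arm

A 7-joint arm with a two-finger parallel gripper is mounted at the origin on the work surface. World frame = base frame: x ahead of the robot, y to its left, z up, the work surface at z = 0. Lengths are in mm, angles in rad, forces in N, time in s.
With the tool pointing down it reaches from about 425 to 1025 mm from the base axis. Payload 3.6 kg.
Tool frame: the origin (TCP) lies between the finger pads; the fingertips stand 17 mm ahead of it and the grasp point (between the pads) lies 2 mm behind it; z points along the fingers, y is the line along which they close (so a half turn about z gives the same grasp; the last joint's range is limited). The gripper opens to 85 mm and grips with 20 to 120 N. Pads are 22 mm wide; open, the fingers measure 114 mm over their backs; the gripper's body (76 mm by 85 mm) begins 54 mm behind the grasp point. The pads swing forward as they close: fully open they stand 13 mm farther back than shut.
Start: joints at [1.105, 0.591, 0.048, 1.609, -0.033, 0.943, -0.034], TCP at [264.065, -675.203, 248.302] pointing down, gripper open.
Joint ranges: [-2.69, 2.69], [-0.47, 2.24], [-1.27, 1.36], [0.19, 2.51], [-1.53, 4.68], [0.08, 2.07], [-3.09, 3.09]. Speed limits (rad/s): [2.57, 2.57, 3.14, 3.14, 3.14, 3.14, 3.14].

### API

Orientations are given as a unit quaternion [x, y, z, w].
In Python, from workcell import monitor, vision, order gives the robot as it stands.
- The arm moves only by the shell command python3 -m crank 'ROWS' [FORCE]. ROWS is JSON, one flat list of numbers, 5 for each row, row after row: the shift along the tool's x, y, z in cm, then the turn about the tool's z in degrees, then the finger opening in cm, from 0 to 8.54. A call has 1 to 20 rows; each row is the pose to reach, as a shift and turn from the pose commanded when the call began, along the tool's axes at that moment; what a row does not reach only later rows make up. A row lasts 1/10 s, in which the tool goes at most 50 mm and 8.59 degrees, less where a joint would pass 70% of its speed; a pose out of reach is approached as far as the arm can. A call with a gripper value outside its range is refused whole. The fingers move at their own pace and stop on an object; FORCE is the grip in N (left out, the last holds). Time passes only in rows, so rows that repeat a pose let the fingers close. It gives the time, the measured TCP pose, the force, the opening and the grip force at its end, in the units of the state.
- monitor.get_obs(): the state, without advancing time (a new reading comes with each control period).
- vision.camera(name): name is "scene" or "side" or "wrist"; returns a dict with "image" (420x560x3 uint8, blue, green, red), "vertical_fov" (degrees; the focal length in pixels is half the picture's height over the tangent of half this angle, whatever the lens; pixels are square), "cx", "cy" (the principal point, pixels), "R" (3x3) and "t" (3): a world point X has camera coordinates R X + t. Camera axes: x right, y down, z forward; pixel columns grow to the right and rows downward; lengths in mm; the calibration is good to about 2 mm. A picture is of the moment at which its call begins. There is no depth.
- order.finish_job(): hands the job in; it is judged then, once.
The state is a dict: "time": time; "joint_pos": joint angles; "qvel": joint speeds; "joint_efforts": joint torques, N m; "eef_pos": TCP position; "orientation": TCP orientation; "force": force on the tool from outside, world axes, zero at the start; "torque": the same for the moment, N m; "grip_width": opening from 0.0 (shut) to 1.0 (fully open); "grasp_force": force on a finger pad.
Only numpy, scipy, OpenCV 4.12 (cv2) and the standard library are available. Lean on these libraries where they do the work, as an engineer would, in place of code of your own. Each camera call takes 0.05 s, during which the arm holds its last target. There are 200 camera calls.

## Working session

There is one attempt and no reset: what is moved stays moved. The work goes in short steps, Python scripts to look and compute and a shell command to move; the robot and the scene stay as the last step left them, time stands still between calls to the robot, and variables do not carry over. Pictures are saved under pics/ and viewed, at most 14 in all, crops included, and the job is handed in when it is done.

```bash
mkdir -p pics; ls; python3 - <<'E'
from workcell import monitor, vision, order
import cv2,numpy as np
o=monitor.get_obs();print(o)
for n in("scene","side","wrist"):
    c=vision.camera(n);cv2.imwrite(f"pics/{n}0.png",c["image"]);print(n,c["vertical_fov"],c["cx"],c["cy"],np.round(c["R"],3).tolist(),np.round(c["t"],1).tolist(),[k for k in c])
E
```

```text
pics
{'time': 0.0, 'joint_pos': array([ 1.10452517,  0.59212672,  0.04829277,  1.60982114, -0.03331025,
        0.94266488, -0.03373028]), 'qvel': array([-1.42309805e-03,  7.35586055e-04, -2.46409457e-03,  8.69683842e-05,
       -1.41893445e-03, -2.38551674e-04, -7.35442502e-04]), 'joint_efforts': array([-1.68877928e-04, -5.48694456e+01,  1.54642571e+00, -1.98123944e+01,
        9.31882183e-03,  8.64990929e-03,  1.17394666e-05]), 'eef_pos': array([ 263.77551734, -674.47861781,  247.13566077]), 'orientation': array([ 9.82675187e-01,  1.85332811e-01, -2.60972952e-04, -1.07646816e-03]), 'force': array([-0.29979292,  0.01093188, -0.25908521]), 'torque': array([ 0.0140204 , -0.00595303,  0.00717801]), 'grasp_force': 0.0, 'grip_width': 0.9997630100349227}
scene 45.9172468490513 281.67949448931967 204.26484545517437 [[-0.762, 0.648, -0.003], [0.545, 0.638, -0.544], [-0.351, -0.416, -0.839]] [469.8, -288.1, 1476.5] ['image', 'vertical_fov', 'cx', 'cy', 'R', 't']
side 56.26128392666189 280.38136345315905 204.67877047902178 [[0.96, -0.279, 0.011], [-0.18, -0.65, -0.738], [0.214, 0.707, -0.675]] [-586.6, 195.8, 846.0] ['image', 'vertical_fov', 'cx', 'cy', 'R', 't']
wrist 69.77224358119749 282.5301860789161 209.33568063253745 [[0.365, -0.931, -0.001], [-0.892, -0.35, 0.285], [-0.266, -0.103, -0.959]] [-723.3, -38.0, 379.0] ['image', 'vertical_fov', 'cx', 'cy', 'R', 't']
```

View images.

View pics/scene0.png

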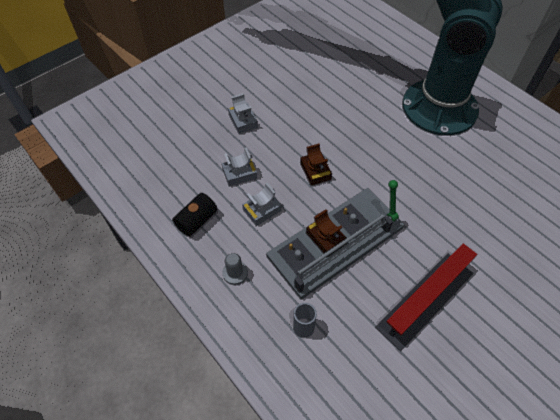

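View pics/side0.png

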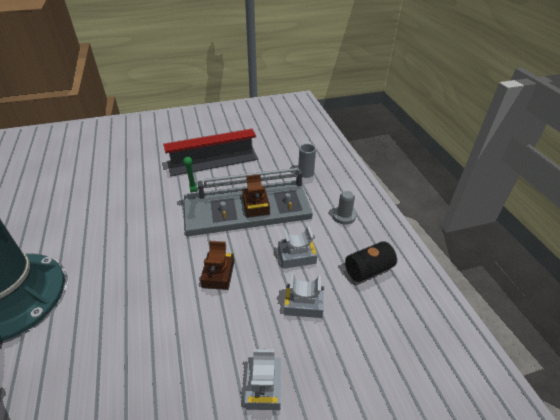

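```bash
cat > h.py <<'E'
import numpy as np,cv2
from workcell import monitor,vision
def grab(n,name=None):
    c=vision.camera(n)
    if name: cv2.imwrite(f"pics/{name}.png",c["image"])
    return c
def cast(c,uv,z):
    "pixels onto plane(s) z"
    f=210/np.tan(np.radians(c["vertical_fov"]/2));uv=np.atleast_2d(uv).astype(float)
    d=np.c_[(uv-[c["cx"],c["cy"]])/f,np.ones(len(uv))]@c["R"]
    C=-c["R"].T@c["t"]
    return (C+d*((np.asarray(z)-C[2])/d[:,2])[:,None])[:,:2] if np.ndim(z) else (C+d*((z-C[2])/d[:,2])[:,None])[:,:2]
def proj(c,X):
    f=210/np.tan(np.radians(c["vertical_fov"]/2));p=np.atleast_2d(X)@c["R"].T+c["t"]
    return p[:,:2]/p[:,2:]*f+[c["cx"],c["cy"]]
HSV={"yellow":((20,120,80),(34,255,255)),"brown":((3,110,20),(17,255,200)),"green":((45,120,40),(80,255,255)),"red":((0,180,90),(3,255,255)),
     "silver":((0,0,0),(0,0,0))}
def blobs(img,col,amin=8):
    m=cv2.inRange(cv2.cvtColor(img,cv2.COLOR_BGR2HSV),*HSV[col])
    n,_,s,ce=cv2.connectedComponentsWithStats(m)
    return [(np.round(ce[i],1).tolist(),int(s[i,4])) for i in range(1,n) if s[i,4]>=amin],m
def pose():
    from scipy.spatial.transform import Rotation as Ro
    o=monitor.get_obs();M=Ro.from_quat(o["orientation"]).as_matrix()
    return o["eef_pos"],M
def go(x,y,z,yaw):
    "rows needed: tool shift (cm), turn(deg); yaw=world angle (deg) of tool x; half-turn equivalents are printed"
    p,M=pose();d=M.T@(np.array([x,y,z])-p)/10
    cur=np.degrees(np.arctan2(M[1,0],M[0,0]));t=(-(yaw-cur)+180)%360-180
    print("shift cm",np.round(d,2),"turn",round(t,1),"or",round((t+360)%360-180,1),"cur yaw",round(cur,1),"j7",np.round(monitor.get_obs()["joint_pos"][6],2))
E
python3 - <<'E'
from h import *
for n in("scene","side"):
    c=grab(n)
    for k in("yellow","brown","green","red"):
        b,_=blobs(c["image"],k);print(n,k)
        z={"yellow":30,"brown":50,"green":150,"red":80}[k]
        for ce,a in b: 
            if (n=="scene" and 100<ce[0]<490 and 80<ce[1]<345) or (n=="side" and 110<ce[1]): print(ce,a,cast(c,ce,z)[0].round(),cast(c,ce,54)[0].round() if k=="yellow" else "")
    if n=="scene": pts=[(241,115),(239,168),(263,207),(299,252),(354,217),(195,214),(234,268),(305,322)]
    else: pts=[(263,375),(304,296),(299,248),(289,201),(223,207),(371,261),(346,208),(307,160)]
    print(cast(c,pts,40).round().tolist())
c=grab("scene");cv2.imwrite("pics/s1.png",cv2.resize(c["image"][80:350,150:490],None,fx=2.2,fy=2.2,interpolation=cv2.INTER_CUBIC))
E
```

```text
scene yellow
[252.5, 166.9] 15 [ 574. -170.] [ 585. -154.]
[325.7, 172.9] 9 [440. -28.] [453. -17.]
[316.2, 175.7] 35 [465. -38.] [478. -26.]
[250.2, 210.4] 57 [664. -66.] [673. -53.]
[312.1, 225.2] 27 [575.  67.] [586.  77.]
scene brown
[313.4, 160.5] 478 [448. -69.] 
[327.2, 176.8] 11 [457.  -7.] 
[193.0, 207.0] 82 [ 773. -155.] 
[324.4, 231.0] 688 [572. 106.] 
scene green
[392.8, 184.2] 51 [412. 155.] 
[392.7, 207.2] 133 [459. 198.] 
scene red
[431.0, 288.7] 1809 [508. 373.] 
[[488.0, -329.0], [608.0, -184.0], [637.0, -48.0], [652.0, 105.0], [485.0, 121.0], [778.0, -141.0], [794.0, 39.0], [756.0, 241.0]]
side yellow
[257.6, 205.4] 74 [579. 104.] [573.  78.]
[224.1, 213.9] 13 [489.  95.] [487.  70.]
[312.3, 247.8] 41 [667. -73.] [658. -92.]
[227.6, 254.8] 20 [473. -40.] [471. -61.]
[287.1, 296.3] 63 [ 571. -185.] [ 566. -200.]
[262.3, 399.1] 149 [ 471. -370.] [ 469. -379.]
side brown
[100.6, 111.4] 9 [174. 682.] 
[66.4, 111.9] 8 [ 64. 708.] 
[88.4, 113.9] 8 [136. 675.] 
[254.7, 195.9] 643 [576. 120.] 
[216.9, 266.4] 999 [443. -84.] 
[372.9, 251.6] 90 [ 788. -137.] 
side green
[189.6, 171.8] 172 [424. 133.] 
side red
[208.5, 140.1] 599 [496. 365.] 
[[482.0, -335.0], [603.0, -200.0], [634.0, -73.0], [659.0, 88.0], [490.0, 111.0], [777.0, -153.0], [792.0, 23.0], [764.0, 246.0]]
```

View pics/s1.png

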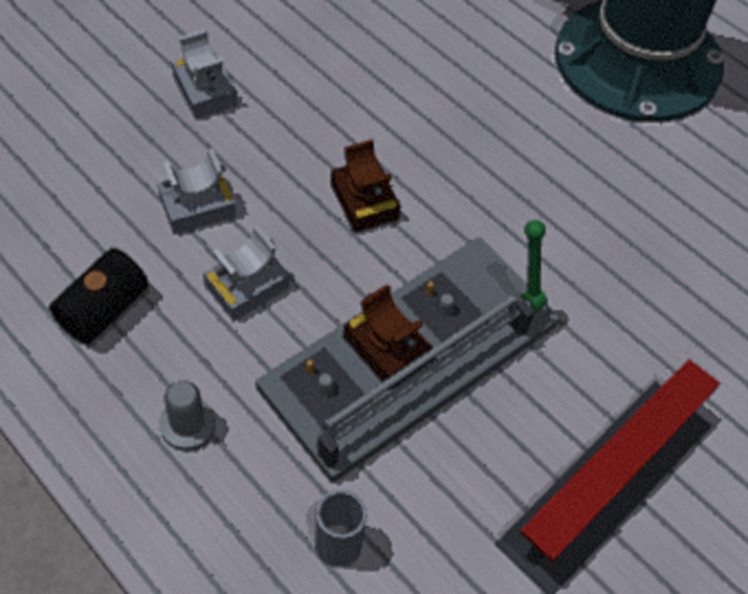

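```bash
python3 - <<'E'
from h import *
go(571,106,320,84)
c=grab("scene");_,m=blobs(c["image"],"red")
n,l,s,ce=cv2.connectedComponentsWithStats(m);i=1+s[1:,4].argmax()
r=cv2.minAreaRect(np.argwhere(l==i)[:,::-1].astype(np.float32));print(cast(c,cv2.boxPoints(r),80).round())
E
```

```text
shift cm [ 57.04 -61.55  -7.17] turn -62.6 or 117.4 cur yaw 21.4 j7 -0.03
[[633. 359.]
 [362. 346.]
 [366. 388.]
 [633. 397.]]
```

```bash
python3 -m crank '[5,0,-7,0,8,57,-61.5,-7,-62.6,6,57,-61.5,-7,-62.6,6,57,-61.5,-7,-62.6,6,57,-61.5,-7,-62.6,6,57,-61.5,-7,-62.6,6,57,-61.5,-7,-62.6,6,57,-61.5,-7,-62.6,6,57,-61.5,-7,-62.6,6,57,-61.5,-7,-62.6,6,57,-61.5,-7,-62.6,6,57,-61.5,-7,-62.6,6,57,-61.5,-7,-62.6,6,57,-61.5,-7,-62.6,6,57,-61.5,-7,-62.6,6,57,-61.5,-7,-62.6,6,57,-61.5,-7,-62.6,6,57,-61.5,-7,-62.6,6,57,-61.5,-7,-62.6,6,57,-61.5,-7,-62.6,6]' 60
python3 - <<'E'
from h import *
import pickle
go(571,106,320,84)
c=grab("wrist","w1");pickle.dump(c,open("w1.pkl","wb"));print(blobs(c["image"],"yellow")[0])
E
```

```text
time: 2.35
eef_pos: [570.6, 104.7, 318.1]
orientation: [0.743, 0.669, -0.001, 0.0]
force: [-0.8, -1.0, -0.1]
grip_width: 0.703
grasp_force: 0.0
shift cm [ 0.14  0.02 -0.2 ] turn -0.0 or 180.0 cur yaw 84.0 j7 -0.56
[([347.0, 187.5], 25), ([224.9, 190.1], 12), ([302.1, 195.8], 33), ([268.4, 196.9], 37), ([227.8, 273.1], 76), ([301.5, 343.8], 113)]
```

View pics/w1.png

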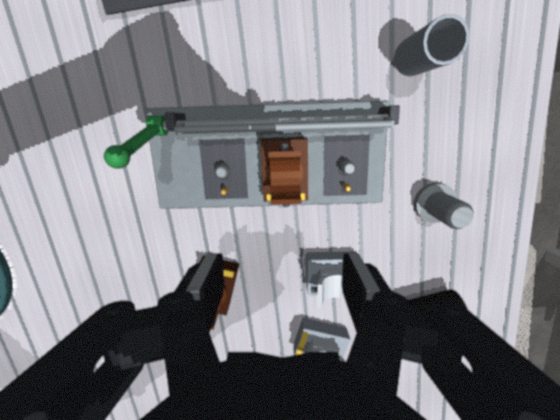

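```bash
cat >> h.py <<'E'
def fixture(c,pa,pb,z=40):
    "pins of station 0 and 2 -> stations, angle deg"
    a,b=cast(c,[pa,pb],z);u=(b-a)/np.linalg.norm(b-a);v=np.array([-u[1],u[0]])
    m=(a+b)/2+28*v
    return m-85*u,m,m+85*u,np.degrees(np.arctan2(u[1],u[0])),np.linalg.norm(b-a)
E
python3 - <<'E'
from h import *
import pickle
c=pickle.load(open("w1.pkl","rb"))
print(fixture(c,[224.9,190.1],[347,187.5]))
print("shafts",cast(c,[(221,170),(347,166)],48))
print("b1 stripe",cast(c,[(285,197.),],54), "clamp", cast(c,[(263,140),(307,140)],106))
print("silverC",cast(c,[(303,249),(351,249),(303,290)],30), "brown2 stripe",cast(c,[(228,273)],30))
r=cast(c,[(156,125),(116,157)],[60,150]);print("lever hinge/tip",r)
E
```

```text
(array([489.91321561, 120.94024442]), array([574.62130582, 113.90181751]), array([659.32939603, 106.8633906 ]), np.float64(-4.749816880851804), np.float64(167.47303666605023))
shafts [[489.81101491 122.01328155]
 [655.45887793 109.91891126]]
b1 stripe [[570.1928196   78.15122487]] clamp [[553.77480858 157.92937284]
 [601.70099747 152.89154262]]
silverC [[588.28753639 -10.37784465]
 [659.54124325 -17.85881818]
 [582.37135465 -79.57688446]] brown2 stripe [[470.70468617 -38.17051196]]
lever hinge/tip [[422.14578928 186.86885854]
 [413.35508814 159.37713236]]
```

```bash
python3 -m crank '[0.9,0.3,12,-1.3,6,0.9,0.3,12,-1.3,6,0.9,0.3,12,-1.3,6,0.9,0.3,12,-1.3,6,0.9,0.3,12,-1.3,6]'
python3 - <<'E'
from h import *
import pickle
c=grab("wrist","w2");pickle.dump(c,open("w2.pkl","wb"))
b=blobs(c["image"],"yellow")[0];print([(x,a,cast(c,x,40)[0].round(1),cast(c,x,54)[0].round(1)) for x,a in b])
go(574,114,82,85.3)
E
```

```text
time: 2.9
eef_pos: [575.1, 112.1, 198.7]
orientation: [0.737, 0.676, -0.0, 0.0]
force: [-0.3, -0.1, 0.2]
grip_width: 0.701
grasp_force: 0.0
[([362.5, 218.3], 11, array([651.7,  84.2]), array([648.2,  89.1])), ([200.1, 219.8], 13, array([490.5,  96.3]), array([495. , 100.7])), ([367.0, 223.1], 30, array([656.2,  78.7]), array([652.4,  84. ])), ([196.4, 226.1], 14, array([485.8,  90.1]), array([490.4,  94.7])), ([257.6, 235.5], 55, array([545.8,  74.8]), array([547.5,  80.2])), ([305.5, 234.9], 53, array([594.1,  71.4]), array([593.4,  76.9]))]
shift cm [ 0.11 -0.22 11.77] turn -0.2 or 179.8 cur yaw 85.1 j7 -0.65
```

View pics/w2.png

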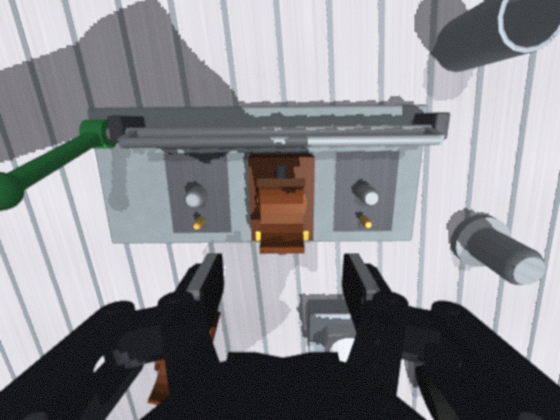

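```bash
python3 -m crank '[0.1,-0.3,6,-0.7,6,0.1,-0.3,11.7,-0.7,6,0.1,-0.3,11.7,-0.7,6,0.1,-0.3,11.7,-0.7,6,0.1,-0.3,11.7,-0.7,6,0.1,-0.3,11.7,-0.7,6,0.1,-0.3,11.7,-0.7,3,0.1,-0.3,11.7,-0.7,3,0.1,-0.3,11.7,-0.7,3,0.1,-0.3,11.7,-0.7,3,0.1,-0.3,11.7,-0.7,3,0.1,-0.3,11.7,-0.7,3,0.1,-0.3,11.7,-0.7,3,0.1,-0.3,11.7,-0.7,3]' 60
python3 - <<'E'
from h import *
print(monitor.get_obs()["torque"]);go(573,114,82,85.8)
E
```

```text
time: 4.35
eef_pos: [573.7, 115.4, 83.2]
orientation: [0.732, 0.682, 0.002, 0.001]
force: [0.9, -1.1, 6.5]
grip_width: 0.402
grasp_force: 61.2
[-0.10344324  0.08754135 -0.02739006]
shift cm [-0.14 -0.06  0.12] turn 0.1 or -179.9 cur yaw 85.9 j7 -0.74
```

```bash
python3 -m crank '[0,0,-4,0,3,0,0,-9,0,3,0,0,-14,0,3,0,0,-18,0,3,0,0,-18,0,3]'
python3 - <<'E'
from h import *
go(543,374,262,92.3)
E
```

```text
time: 4.85
eef_pos: [575.0, 116.4, 267.2]
orientation: [0.732, 0.682, 0.005, 0.003]
force: [2.0, 2.1, -6.0]
grip_width: 0.402
grasp_force: 68.0
shift cm [25.47 -5.02  0.55] turn -6.4 or 173.6 cur yaw 85.9 j7 -0.59
```

```bash
python3 -m crank '[25.4,-5,0.5,-6.4,3,25.4,-5,0.5,-6.4,3,25.4,-5,0.5,-6.4,3,25.4,-5,0.5,-6.4,3,25.4,-5,0.5,-6.4,3,25.4,-5,0.5,-6.4,3,25.4,-5,0.5,-6.4,3,25.4,-5,0.5,-6.4,3]'
python3 - <<'E'
from h import *
import pickle
c=grab("wrist","w3");pickle.dump(c,open("w3.pkl","wb"))
_,m=blobs(c["image"],"red")
n,l,s,ce=cv2.connectedComponentsWithStats(m);i=1+s[1:,4].argmax();print(s[i],ce[i])
b=cv2.boxPoints(cv2.minAreaRect(np.argwhere(l==i)[:,::-1].astype(np.float32)));print(b,cast(c,b,80).round(1))
E
```

```text
time: 5.65
eef_pos: [538.9, 369.8, 253.8]
orientation: [0.692, 0.722, -0.003, 0.0]
force: [-0.3, -0.4, -5.7]
grip_width: 0.399
grasp_force: 67.9
[ 112  169  266   38 6509] [229.12766938 184.98048855]
[[112. 206.]
 [112. 169.]
 [377. 169.]
 [377. 206.]] [[361.4 348.7]
 [366.1 387.5]
 [630.5 398.7]
 [635.6 360.5]]
```

View pics/w3.png

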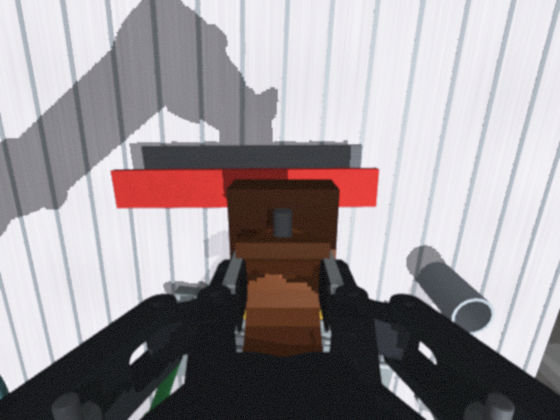

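```bash
python3 - <<'E'
from h import *
go(543.5,377,140,92.4)
E
```

```text
shift cm [ 0.84  0.45 11.41] turn -0.1 or 179.9 cur yaw 92.3 j7 -0.91
```

```bash
python3 -m crank '[0.8,0.4,4,0,3,0.8,0.4,8,0,3,0.8,0.4,10.4,0,3,0.8,0.4,10.4,0,3,0.8,0.4,10.4,0,3,0.8,0.4,10.4,0,3]'
python3 - <<'E'
from h import *
go(543.5,377,140,92.4)
E
```

```text
time: 6.3
eef_pos: [545.2, 380.5, 154.3]
orientation: [0.693, 0.721, 0.002, 0.0]
force: [0.1, 0.7, -4.5]
grip_width: 0.401
grasp_force: 67.8
shift cm [-0.34 -0.19  1.43] turn -0.1 or 179.9 cur yaw 92.3 j7 -0.99
```

```bash
python3 -m crank '[-0.3,-0.2,0.5,0,3,-0.3,-0.2,0.8,0,3,-0.3,-0.2,0.8,0,3,-0.3,-0.2,0.8,0,3,-0.3,-0.2,0.8,0,3]'
python3 - <<'E'
from h import *
go(543.5,377,140,92.4)
E
```

```text
time: 6.8
eef_pos: [541.8, 377.3, 144.5]
orientation: [0.692, 0.722, 0.0, -0.0]
force: [-0.2, -0.5, -6.3]
grip_width: 0.404
grasp_force: 67.9
shift cm [-0.03  0.17  0.45] turn -0.0 or 180.0 cur yaw 92.4 j7 -0.99
```

```bash
python3 -m crank '[0,0,0.2,0,3,0,0,0.4,0,3,0,0,0.6,0,3,0,0,0.6,0,3,0,0,0.6,0,3]'
python3 - <<'E'
from h import *
go(543.5,377,140,92.4)
E
```

```text
time: 7.3
eef_pos: [541.8, 377.1, 139.4]
orientation: [0.692, 0.721, 0.0, 0.0]
force: [-2.1, -1.7, 4.9]
grip_width: 0.408
grasp_force: 69.2
shift cm [-0.02  0.17 -0.06] turn -0.0 or 180.0 cur yaw 92.4 j7 -1.0
```

```bash
python3 -m crank '[0,0,0,0,6,0,0,0,0,6,0,0,0,0,6,0,0,-4,0,6,0,0,-8,0,6,0,0,-12,0,6,0,0,-12,0,6,0,0,-12,0,6]'
python3 - <<'E'
from h import *
go(455,-65,260,60)
E
```

```text
time: 8.1
eef_pos: [542.3, 377.7, 259.6]
orientation: [0.692, 0.722, 0.002, 0.0]
force: [0.4, -0.7, 0.4]
grip_width: 0.702
grasp_force: 0.0
shift cm [-43.87 -10.55  -0.14] turn 32.4 or -147.6 cur yaw 92.4 j7 -0.92
```

```bash
python3 -m crank '[-43.8,-10.5,0,32,6,-43.8,-10.5,0,32,6,-43.8,-10.5,0,32,6,-43.8,-10.5,0,32,6,-43.8,-10.5,0,32,6,-43.8,-10.5,0,32,6,-43.8,-10.5,0,32,6,-43.8,-10.5,0,32,6,-43.8,-10.5,0,32,6,-43.8,-10.5,0,32,6,-43.8,-10.5,0,32,6,-43.8,-10.5,0,32,6]'
python3 - <<'E'
from h import *
import pickle
go(455,-65,260,60)
c=grab("wrist","w4");pickle.dump(c,open("w4.pkl","wb"))
print([(x,a,cast(c,x,30)[0].round(1)) for x,a in blobs(c["image"],"yellow")[0]])
s=grab("side","sd4")
E
```

```text
time: 9.3
eef_pos: [454.6, -63.9, 257.6]
orientation: [0.864, 0.503, -0.0, -0.001]
force: [0.0, -0.3, -0.0]
grip_width: 0.705
grasp_force: 0.0
shift cm [-0.08  0.09 -0.24] turn 0.4 or -179.6 cur yaw 60.4 j7 -0.61
[([312.0, 0.8], 9, array([572.4,  85.6])), ([235.9, 39.4], 19, array([486.6,  94. ])), ([446.4, 72.6], 65, array([667.1, -45. ])), ([270.7, 159.5], 361, array([455.4, -32.2])), ([412.0, 217.6], 244, array([ 571.3, -179.8]))]
```

View pics/w4.png

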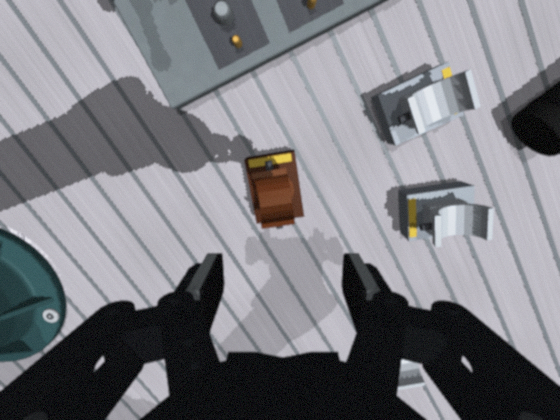

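```bash
cat >> h.py <<'E'
def coupler(c,near,z=30,off=35.5,rad=45):
    "from stripe pixels near a pixel: stripe mid, direction, centre. Assumes whole stripe is seen"
    _,m=blobs(c["image"],"yellow");q=np.argwhere(m>0)[:,::-1].astype(float)
    q=q[np.hypot(*(q-near).T)<rad];w=cast(c,q,z).astype(np.float32)
    (cx,cy),(a,b),th=cv2.minAreaRect(w);th=np.radians(th if a>b else th+90)
    print("stripe mid",round(cx,1),round(cy,1),"len",round(max(a,b),1),"wid",round(min(a,b),1))
    for s in(1,-1):
        d=s*np.array([-np.sin(th),np.cos(th)]);print("  x dir",round(float(np.degrees(np.arctan2(d[1],d[0]))),1),"centre",np.round([cx,cy]-off*d,1))
E
python3 - <<'E'
from h import *
import pickle
c=pickle.load(open("w4.pkl","rb"))
for p in [(270,159),(446,72),(412,217)]: coupler(c,p)
print(cast(c,[(245,158),(294,151),(303,216)],30).round(1))
print("clamp top rear",cast(c,[(262,227),(300,222)],82).round(1))
E
```

```text
stripe mid 454.2 -32.1 len 51.1 wid 11.4
  x dir -110.2 centre [466.5   1.3]
  x dir 69.8 centre [442.  -65.4]
stripe mid 667.1 -45.1 len 8.6 wid 7.9
  x dir 173.4 centre [702.3 -49.2]
  x dir -6.6 centre [631.8 -41.1]
stripe mid 571.0 -180.4 len 47.6 wid 7.5
  x dir 157.6 centre [ 603.8 -193.9]
  x dir -22.4 centre [ 538.1 -166.9]
[[ 430.2  -15.9]
 [ 483.8  -37. ]
 [ 455.3 -111.7]]
clamp top rear [[416.6 -84.7]
 [454.4 -99.6]]
```

```bash
python3 - <<'E'
from h import *
go(442.5,-65,59,69)
E
```

```text
shift cm [-0.78 -0.99 19.89] turn -8.4 or 171.6 cur yaw 60.6 j7 -0.61
```

```bash
python3 -m crank '[-0.8,-1,0,-8.4,6,-0.8,-1,0,-8.4,6,-0.8,-1,4,-8.4,6,-0.8,-1,9,-8.4,6,-0.8,-1,14,-8.4,6,-0.8,-1,18,-8.4,6,-0.8,-1,19.7,-8.4,6,-0.8,-1,19.7,-8.4,6,-0.8,-1,19.7,-8.4,6,-0.8,-1,19.7,-8.4,6,-0.8,-1,19.7,-8.4,3,-0.8,-1,19.7,-8.4,3,-0.8,-1,19.7,-8.4,3,-0.8,-1,19.7,-8.4,3,-0.8,-1,19.7,-8.4,3,-0.8,-1,19.7,-8.4,3,-0.8,-1,19.7,-8.4,3,-0.8,-1,19.7,-8.4,3]'
python3 -m crank '[0,0,-5,0,3,0,0,-10,0,3,0,0,-15,0,3,0,0,-20,0,3,0,0,-21,0,3,0,0,-21,0,3,0,0,-21,0,3]'
python3 - <<'E'
from h import *
go(453.5,373,265,92.4)
E
```

```text
time: 11.2
eef_pos: [442.7, -67.0, 62.6]
orientation: [0.825, 0.565, 0.001, 0.001]
force: [-1.2, 1.5, 7.6]
grip_width: 0.403
grasp_force: 59.5
time: 11.9
eef_pos: [440.3, -67.2, 269.9]
orientation: [0.825, 0.564, -0.001, -0.001]
force: [0.1, 0.8, -4.1]
grip_width: 0.401
grasp_force: 63.0
shift cm [ 41.5  -14.74   0.48] turn -23.7 or 156.3 cur yaw 68.7 j7 -0.47
```

```bash
python3 -m crank '[41.2,-14.7,0.3,-23.7,3,41.2,-14.7,0.3,-23.7,3,41.2,-14.7,0.3,-23.7,3,41.2,-14.7,0.3,-23.7,3,41.2,-14.7,0.3,-23.7,3,41.2,-14.7,0.3,-23.7,3,41.2,-14.7,0.3,-23.7,3,41.2,-14.7,0.3,-23.7,3,41.2,-14.7,0.3,-23.7,3,41.2,-14.7,0.3,-23.7,3,41.2,-14.7,0.3,-23.7,3,41.2,-14.7,0.3,-23.7,3,41.2,-14.7,0.3,-23.7,3,41.2,-14.7,0.3,-23.7,3]'
python3 - <<'E'
from h import *
go(453.5,370,143,92.4)
c=grab("wrist","w5")
print(cast(c,[(282,240)],143))
E
```

```text
time: 13.3
eef_pos: [454.7, 368.6, 267.7]
orientation: [0.692, 0.721, -0.001, 0.0]
force: [0.4, 0.4, -3.6]
grip_width: 0.401
grasp_force: 62.9
shift cm [ 0.16 -0.11 12.47] turn -0.1 or 179.9 cur yaw 92.3 j7 -1.02
[[454.61752657 338.06142574]]
```

View pics/w5.png

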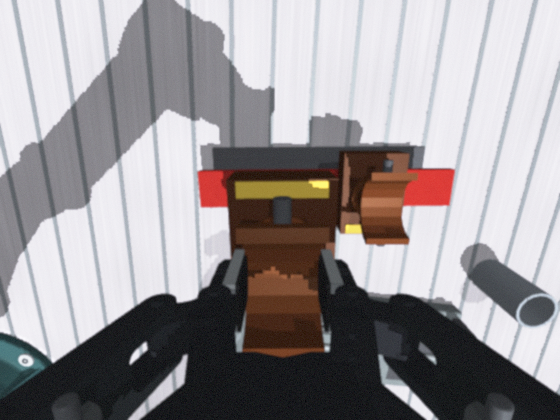

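```bash
python3 -m crank '[0.15,-0.1,4,0,3,0.15,-0.1,8,0,3,0.15,-0.1,10.5,0,3,0.15,-0.1,11.5,0,3,0.15,-0.1,11.8,0,3,0.15,-0.1,11.8,0,3,0.15,-0.1,11.8,0,3]'
python3 - <<'E'
from h import *
go(453.5,370,143,92.4)
E
```

```text
time: 14.05
eef_pos: [454.3, 372.8, 151.9]
orientation: [0.692, 0.722, 0.002, 0.0]
force: [0.3, 0.1, -3.3]
grip_width: 0.402
grasp_force: 62.8
shift cm [-0.28 -0.09  0.89] turn 0.0 or -180.0 cur yaw 92.4 j7 -1.14
```

```bash
python3 -m crank '[-0.2,0,0.3,0,3,-0.2,0,0.5,0,3,-0.2,0,0.7,0,3,-0.2,0,0.9,0,3,-0.2,0,0.9,0,3,-0.2,0,0.9,0,3]'
python3 - <<'E'
from h import *
go(453.5,370,143,92.4)
E
```

```text
time: 14.65
eef_pos: [453.5, 369.8, 142.7]
orientation: [0.692, 0.722, 0.0, 0.001]
force: [-1.0, -2.6, 8.4]
grip_width: 0.399
grasp_force: 64.1
shift cm [ 0.02 -0.   -0.03] turn 0.1 or -179.9 cur yaw 92.5 j7 -1.15
```

```bash
python3 -m crank '[0,0,0,0,6,0,0,0,0,6,0,0,0,0,6,0,0,-4,0,6,0,0,-8,0,6,0,0,-12,0,6,0,0,-12,0,6,0,0,-12,0,6]'
python3 - <<'E'
from h import *
go(694,-75,260,165)
E
```

```text
time: 15.45
eef_pos: [453.9, 370.2, 262.3]
orientation: [0.692, 0.722, 0.001, 0.0]
force: [-0.5, -0.8, -1.1]
grip_width: 0.703
grasp_force: 0.0
shift cm [-45.51  22.08   0.22] turn -72.6 or 107.4 cur yaw 92.4 j7 -1.03
```

```bash
python3 -m crank '[-45.5,22,0,-72.6,6,-45.5,22,0,-72.6,6,-45.5,22,0,-72.6,6,-45.5,22,0,-72.6,6,-45.5,22,0,-72.6,6,-45.5,22,0,-72.6,6,-45.5,22,0,-72.6,6,-45.5,22,0,-72.6,6,-45.5,22,0,-72.6,6,-45.5,22,0,-72.6,6,-45.5,22,0,-72.6,6,-45.5,22,0,-72.6,6,-45.5,22,0,-72.6,6,-45.5,22,0,-72.6,6,-45.5,22,0,-72.6,6]'
python3 - <<'E'
from h import *
import pickle
c=grab("wrist","w6");pickle.dump(c,open("w6.pkl","wb"))
for b,a in blobs(c["image"],"yellow")[0]: print(b,a);coupler(c,b)
E
```

```text
time: 16.95
eef_pos: [692.2, -73.0, 261.4]
orientation: [0.128, 0.992, 0.0, -0.0]
force: [0.6, 1.0, 0.1]
grip_width: 0.704
grasp_force: 0.0
[402.8, 33.7] 12
stripe mid 569.4 90.2 len 6.0 wid 4.9
  x dir -169.7 centre [604.3  96.5]
  x dir 10.3 centre [534.5  83.8]
[144.0, 102.0] 47
stripe mid 570.9 -180.2 len 48.0 wid 8.0
  x dir 158.5 centre [ 603.9 -193.2]
  x dir -21.5 centre [ 537.9 -167.1]
[170.5, 105.2] 206
stripe mid 570.9 -180.2 len 48.0 wid 8.0
  x dir 158.5 centre [ 603.9 -193.2]
  x dir -21.5 centre [ 537.9 -167.1]
[302.0, 156.5] 18
stripe mid 664.7 -64.9 len 48.0 wid 6.1
  x dir 174.0 centre [700.  -68.6]
  x dir -6.0 centre [629.3 -61.2]
```

View pics/w6.png

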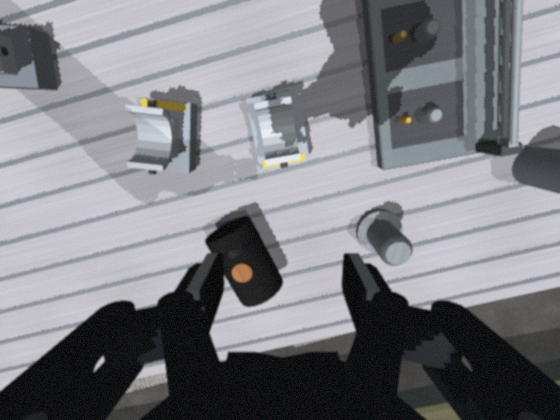

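```bash
python3 - <<'E'
from h import *
go(629.3,-61.2,59,174)
E
```

```text
shift cm [ 6.41 -0.42 20.26] turn -8.8 or 171.2 cur yaw 165.2 j7 0.88
```

```bash
python3 -m crank '[6.4,-0.4,0,-8.8,6,6.4,-0.4,0,-8.8,6,6.4,-0.4,4,-8.8,6,6.4,-0.4,9,-8.8,6,6.4,-0.4,13,-8.8,6,6.4,-0.4,17,-8.8,6,6.4,-0.4,17,-8.8,6,6.4,-0.4,17,-8.8,6]'
python3 - <<'E'
from h import *
go(629.3,-61.2,59,174)
E
```

```text
time: 17.8
eef_pos: [630.0, -61.8, 91.8]
orientation: [0.053, 0.999, 0.0, -0.0]
force: [0.8, -1.1, 0.7]
grip_width: 0.7
grasp_force: 0.0
shift cm [0.07 0.06 3.28] turn -0.1 or 179.9 cur yaw 173.9 j7 0.8
```

```bash
python3 -m crank '[0,0,3.2,0,6,0,0,3.2,0,6,0,0,3.2,0,6,0,0,3.2,0,3,0,0,3.2,0,3,0,0,3.2,0,3,0,0,3.2,0,3,0,0,3.2,0,3,0,0,3.2,0,3,0,0,3.2,0,3]' 60
python3 -m crank '[0,0,-5,0,3,0,0,-10,0,3,0,0,-15,0,3,0,0,-18,0,3,0,0,-18,0,3,0,0,-18,0,3,0,0,-18,0,3,0,0,-18,0,3]'
python3 - <<'E'
from h import *
import pickle
c=grab("wrist","w7");pickle.dump(c,open("w7.pkl","wb"))
p,M=pose();print(p)
for b,a in blobs(c["image"],"yellow")[0]: print(b,a)
go(659,108,250,85.8)
E
```

```text
time: 18.8
eef_pos: [631.4, -62.3, 61.7]
orientation: [0.053, 0.999, -0.0, 0.002]
force: [-0.4, -0.3, 5.7]
grip_width: 0.402
grasp_force: 60.9
time: 19.6
eef_pos: [628.3, -63.3, 236.7]
orientation: [0.054, 0.999, -0.0, -0.002]
force: [0.4, 0.4, -3.6]
grip_width: 0.402
grasp_force: 62.6
[628.61051924 -63.08561661 237.01067221]
[425.3, 30.4] 55
[417.9, 122.0] 38
[170.2, 148.3] 314
[410.5, 198.5] 11
[413.9, 202.4] 12
shift cm [-1.19 17.33 -1.31] turn 88.1 or -91.9 cur yaw 173.9 j7 0.95
```

View pics/w7.png

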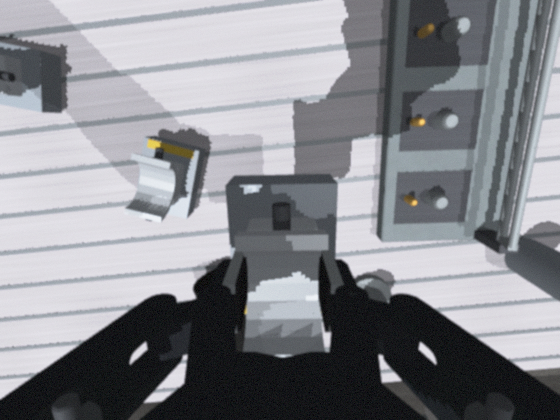

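```bash
cat >> h.py <<'E'
def held(c,dz=60):
    "rows of strong horizontal edges in the middle columns of held base, and offset of centre along tool x and y"
    g=cv2.GaussianBlur(cv2.cvtColor(c["image"],cv2.COLOR_BGR2GRAY),(3,3),0).astype(float)
    g=g[150:215,245:320].mean(1);d=np.abs(np.diff(g));k=[150+i for i in np.argsort(d)[-6:]];print("edge rows",sorted(k))
    return sorted(k)
def edge_off(c,row,p,M,dz):
    w=cast(c,[(282,row)],p[2]-dz)[0];return (M[:,:2].T[0,:2]@(w-p[:2]))-40
E
python3 - <<'E'
from h import *
import pickle
from scipy.spatial.transform import Rotation as Ro
def P(pos,q): return np.array(pos),Ro.from_quat(np.array(q)/np.linalg.norm(q)).as_matrix()
for n,pos,q in(("w3",[538.9,369.8,253.8],[.692,.722,-.003,0]),("w5",[454.7,368.6,267.7],[.692,.721,-.001,0]),("w7",[628.6,-63.1,237],[.054,.999,0,-.002])):
    if n=="w5":
        c=pickle.load(open("w3.pkl","rb"));d=np.array([454.7,368.6,267.7])-[538.9,369.8,253.8];c["t"]=c["t"]-c["R"]@d;c["image"]=cv2.imread("pics/w5.png")
    else: c=pickle.load(open(n+".pkl","rb"))
    p,M=P(pos,q);k=held(c)
    print(n,[(r+.5,round(edge_off(c,r+.5,p,M,60),1)) for r in k])
c=pickle.load(open("w7.pkl","rb"));p,M=P([628.6,-63.1,237],[.054,.999,0,-.002])
print(fixture(c,[425.3,30.4],[412,200.6],42))
print(cast(c,[[425.3,30.4],[417.9,122],[412,200.6]],42), "shaft tops",cast(c,[(460,25),(449,120),(440,199)],48).round(1))
w=cast(c,[(228,190),(338,187)],p[2]-30);print("corners tool",(M[:2,:2].T@(w-p[:2]).T).T.round(1))
E
```

```text
edge rows [np.int64(168), np.int64(169), np.int64(177), np.int64(178), np.int64(179), np.int64(180)]
w3 [(np.float64(168.5), np.float64(3.7)), (np.float64(169.5), np.float64(3.1)), (np.float64(177.5), np.float64(-1.9)), (np.float64(178.5), np.float64(-2.5)), (np.float64(179.5), np.float64(-3.2)), (np.float64(180.5), np.float64(-3.8))]
edge rows [np.int64(179), np.int64(180), np.int64(181), np.int64(196), np.int64(197), np.int64(198)]
w5 [(np.float64(179.5), np.float64(-3.2)), (np.float64(180.5), np.float64(-3.8)), (np.float64(181.5), np.float64(-4.4)), (np.float64(196.5), np.float64(-14.1)), (np.float64(197.5), np.float64(-14.8)), (np.float64(198.5), np.float64(-15.4))]
edge rows [np.int64(173), np.int64(174), np.int64(175), np.int64(182), np.int64(183), np.int64(184)]
w7 [(np.float64(173.5), np.float64(2.0)), (np.float64(174.5), np.float64(1.4)), (np.float64(175.5), np.float64(0.8)), (np.float64(182.5), np.float64(-3.7)), (np.float64(183.5), np.float64(-4.3)), (np.float64(184.5), np.float64(-4.9))]
(array([488.14968897, 115.544009  ]), array([572.98698674, 110.28730782]), array([657.82428451, 105.03060664]), np.float64(-3.545636593792524), np.float64(166.36783990442794))
[[488.23067357  87.4852922 ]
 [571.28632144  82.09132177]
 [654.28006149  77.1965155 ]] shaft tops [[488.5 116.5]
 [572.4 110.4]
 [653.9 104.7]]
corners tool [[ 38.2 -28.9]
 [ 39.9  29.2]]
```

```bash
python3 -m crank '[-1.2,17.3,-1.3,88,3,-1.2,17.3,-1.3,88,3,-1.2,17.3,-1.3,88,3,-1.2,17.3,-1.3,88,3,-1.2,17.3,-1.3,88,3,-1.2,17.3,-1.3,88,3,-1.2,17.3,-1.3,88,3,-1.2,17.3,-1.3,88,3,-1.2,17.3,-1.3,88,3,-1.2,17.3,-1.3,88,3,-1.2,17.3,-1.3,88,3,-1.2,17.3,-1.3,88,3,-1.2,17.3,-1.3,88,3,-1.2,17.3,-1.3,88,3,-1.2,17.3,-1.3,88,3]'
python3 - <<'E'
from h import *
import pickle
c=grab("wrist","w8");pickle.dump((c,pose()),open("w8.pkl","wb"))
print([(b,a,cast(c,b,43)[0].round(1)) for b,a in blobs(c["image"],"yellow")[0]])
k=held(c);print([(r+.5,round(edge_off(c,r+.5,*pose(),60),1)) for r in k])
go(658,105.8,160,85.9)
E
```

```text
time: 21.15
eef_pos: [660.3, 108.0, 251.9]
orientation: [0.732, 0.681, -0.0, -0.0]
force: [-0.4, 0.2, -3.4]
grip_width: 0.403
grasp_force: 62.7
[([138.2, 209.1], 18, array([490.5,  93.5]))]
edge rows [np.int64(173), np.int64(174), np.int64(182), np.int64(183), np.int64(184), np.int64(191)]
[(np.float64(173.5), np.float64(0.8)), (np.float64(174.5), np.float64(0.1)), (np.float64(182.5), np.float64(-4.9)), (np.float64(183.5), np.float64(-5.6)), (np.float64(184.5), np.float64(-6.2)), (np.float64(191.5), np.float64(-10.7))]
shift cm [-0.23 -0.21  9.21] turn -0.0 or 180.0 cur yaw 85.9 j7 -0.58
```

View pics/w8.png

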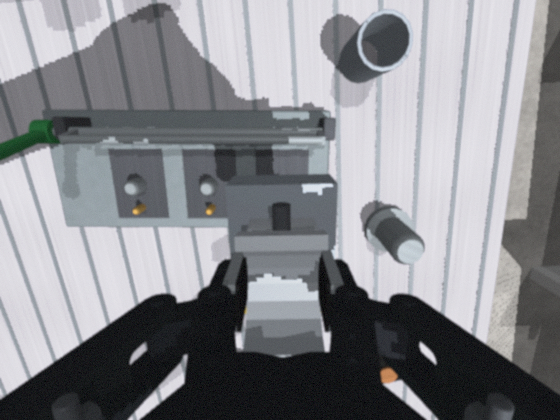

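```bash
python3 -m crank '[-0.2,-0.2,4,0,3,-0.2,-0.2,8,0,3,-0.2,-0.2,11,0,3,-0.2,-0.2,12,0,3,-0.2,-0.2,12,0,3,-0.2,-0.2,12,0,3,-0.2,-0.2,12,0,3,-0.2,-0.2,12,0,3]'
python3 - <<'E'
from h import *
import pickle
go(658,105.8,125,85.9)
c,_=pickle.load(open("w8.pkl","rb"));print(cast(c,[(133,186),(206,187)],48).round(1),cast(c,[(138.5,210),(209,211)],43).round(1))
E
```

```text
time: 22.0
eef_pos: [659.5, 106.6, 134.2]
orientation: [0.732, 0.681, 0.001, 0.001]
force: [-0.1, -0.3, -4.1]
grip_width: 0.401
grasp_force: 62.6
shift cm [-0.09 -0.15  0.92] turn -0.0 or 180.0 cur yaw 85.9 j7 -0.66
[[492.9 121.8]
 [574.  114.8]] [[490.6  92.4]
 [572.1  85.3]]
```

```bash
python3 -m crank '[-0.05,-0.1,1,0,3,-0.05,-0.1,2,0,3,-0.05,-0.1,2.3,0,3,-0.05,-0.1,2.3,0,3,-0.05,-0.1,2.3,0,3,-0.05,-0.1,2.3,0,3]'
python3 -m crank '[0,0,0.2,0,3,0,0,0.4,0,3,0,0,0.6,0,3,0,0,0.8,0,3,0,0,0.8,0,3,0,0,0.8,0,3]'
python3 - <<'E'
from h import *
go(658.3,106,86,85.9);print(monitor.get_obs()["torque"])
E
```

```text
time: 22.6
eef_pos: [657.4, 105.9, 109.4]
orientation: [0.732, 0.681, 0.0, 0.0]
force: [-0.5, 0.4, -4.1]
grip_width: 0.403
grasp_force: 62.6
time: 23.2
eef_pos: [657.4, 105.7, 101.2]
orientation: [0.732, 0.681, 0.0, 0.0]
force: [0.3, -0.2, -3.1]
grip_width: 0.407
grasp_force: 62.7
shift cm [0.03 0.09 1.52] turn -0.0 or 180.0 cur yaw 85.9 j7 -0.68
[-0.03454544 -0.14047831 -0.00036245]
```

```bash
python3 -m crank '[0,0,0.2,0,3,0,0,0.5,0,3,0,0,0.8,0,3,0,0,1.1,0,3,0,0,1.3,0,3,0,0,1.3,0,3,0,0,1.3,0,3]'
python3 -m crank '[0,0,0.2,0,3,0,0,0.4,0,3,0,0,0.4,0,3,0,0,0.4,0,3]'

```

```text
time: 23.9
eef_pos: [657.4, 105.7, 88.1]
orientation: [0.732, 0.681, 0.0, 0.0]
force: [1.5, -0.7, -4.9]
grip_width: 0.403
grasp_force: 62.6
time: 24.3
eef_pos: [657.5, 105.9, 85.8]
orientation: [0.732, 0.681, 0.0, 0.0]
force: [-0.7, -0.9, 5.3]
grip_width: 0.4
grasp_force: 63.7
```

```bash
python3 -m crank '[0,0,0,0,5.5,0,0,0,0,5.5,0,0,0,0,5.5,0,0,-4,0,5.5,0,0,-9,0,6,0,0,-14,0,6,0,0,-16.5,0,6,0,0,-16.5,0,6,0,0,-16.5,0,6,0,0,-16.5,0,6]'
python3 - <<'E'
from h import *
go(548,-171,255,-21.5)
E
```

```text
time: 25.3
eef_pos: [656.0, 105.2, 247.4]
orientation: [0.732, 0.681, -0.002, -0.001]
force: [-0.3, 0.3, -0.4]
grip_width: 0.703
grasp_force: 0.0
shift cm [-28.33  -8.78  -0.69] turn 107.4 or -72.6 cur yaw 85.9 j7 -0.58
```

```bash
python3 -m crank '[-28.3,-8.8,-0.7,107.4,6,-28.3,-8.8,-0.7,107.4,6,-28.3,-8.8,-0.7,107.4,6,-28.3,-8.8,-0.7,107.4,6,-28.3,-8.8,-0.7,107.4,6,-28.3,-8.8,-0.7,107.4,6,-28.3,-8.8,-0.7,107.4,6,-28.3,-8.8,-0.7,107.4,6,-28.3,-8.8,-0.7,107.4,6,-28.3,-8.8,-0.7,107.4,6,-28.3,-8.8,-0.7,107.4,6,-28.3,-8.8,-0.7,107.4,6,-28.3,-8.8,-0.7,107.4,6,-28.3,-8.8,-0.7,107.4,6,-28.3,-8.8,-0.7,107.4,6,-28.3,-8.8,-0.7,107.4,6,-28.3,-8.8,-0.7,107.4,6]'
python3 - <<'E'
from h import *
import pickle
c=grab("wrist","w9");pickle.dump((c,pose()),open("w9.pkl","wb"))
for b,a in blobs(c["image"],"yellow")[0]: print(b,a);coupler(c,b)
E
```

```text
time: 27.0
eef_pos: [548.8, -170.2, 256.0]
orientation: [0.982, -0.187, -0.0, -0.0]
force: [-0.0, 1.0, 0.1]
grip_width: 0.702
grasp_force: 0.0
[42.4, 177.8] 349
stripe mid 657.7 91.9 len 52.7 wid 10.0
  x dir -93.0 centre [659.5 127.3]
  x dir 87.0 centre [655.9  56.4]
[302.7, 161.8] 16
stripe mid 571.1 -180.3 len 47.8 wid 7.0
  x dir 158.5 centre [ 604.1 -193.3]
  x dir -21.5 centre [ 538.1 -167.3]
[464.7, 168.3] 66
stripe mid 486.3 -374.9 len 10.6 wid 7.8
  x dir -111.5 centre [ 499.3 -341.9]
  x dir 68.5 centre [ 473.3 -408. ]
[81.7, 242.5] 10
stripe mid 570.9 87.3 len 16.3 wid 6.1
  x dir -169.1 centre [605.7  94. ]
  x dir 10.9 centre [536.   80.6]
[115.2, 297.8] 24
stripe mid 485.6 93.8 len 18.5 wid 5.6
  x dir -157.5 centre [518.4 107.4]
  x dir 22.5 centre [452.8  80.2]
```

View pics/w9.png

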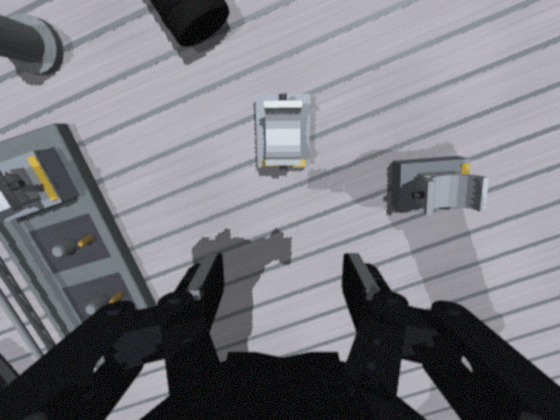

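```bash
python3 -m crank '[6,0.1,0,0,6,6,0.1,4,0,6,6,0.1,9,0,6,6,0.1,13,0,6,6,0.1,16.3,0,6,6,0.1,16.3,0,6,6,0.1,16.3,0,6,6,0.1,16.3,0,6,6,0.1,16.3,0,6]'
python3 - <<'E'
from h import *
go(604.1,-193.3,60,-21.5)
E
```

```text
time: 27.95
eef_pos: [606.1, -193.6, 95.7]
orientation: [0.982, -0.187, 0.002, 0.0]
force: [0.2, 0.0, -0.1]
grip_width: 0.704
grasp_force: 0.0
shift cm [-0.21  0.04  3.57] turn -0.0 or 180.0 cur yaw -21.5 j7 -1.72
```

```bash
python3 -m crank '[-0.2,0,3.5,0,6,-0.2,0,3.5,0,6,-0.2,0,3.5,0,6,-0.2,0,3.5,0,3,-0.2,0,3.5,0,3,-0.2,0,3.5,0,3,-0.2,0,3.5,0,3,-0.2,0,3.5,0,3,-0.2,0,3.5,0,3,-0.2,0,3.5,0,3]' 60
python3 -m crank '[0,0,-5,0,3,0,0,-10,0,3,0,0,-15,0,3,0,0,-18.5,0,3,0,0,-18.5,0,3,0,0,-18.5,0,3,0,0,-18.5,0,3,0,0,-18.5,0,3]'
python3 - <<'E'
from h import *
c=grab("wrist","w10");k=held(c);print([(r+.5,round(edge_off(c,r+.5,*pose(),60),1)) for r in k])
go(573.5,113,250,85.8)
E
```

```text
time: 28.95
eef_pos: [604.0, -192.4, 60.1]
orientation: [0.982, -0.187, 0.001, -0.0]
force: [-0.2, 1.2, 7.0]
grip_width: 0.404
grasp_force: 61.3
time: 29.75
eef_pos: [600.5, -191.8, 240.2]
orientation: [0.982, -0.187, -0.003, -0.0]
force: [0.4, -0.2, -6.0]
grip_width: 0.399
grasp_force: 64.0
edge rows [np.int64(173), np.int64(174), np.int64(175), np.int64(182), np.int64(183), np.int64(184)]
[(np.float64(173.5), np.float64(-1.1)), (np.float64(174.5), np.float64(-1.8)), (np.float64(175.5), np.float64(-2.4)), (np.float64(182.5), np.float64(-6.8)), (np.float64(183.5), np.float64(-7.4)), (np.float64(184.5), np.float64(-8.1))]
shift cm [-13.75 -27.36  -0.89] turn -107.3 or 72.7 cur yaw -21.5 j7 -1.71
```

```bash
python3 -m crank '[-13.8,-27.4,-0.9,-107.3,3,-13.8,-27.4,-0.9,-107.3,3,-13.8,-27.4,-0.9,-107.3,3,-13.8,-27.4,-0.9,-107.3,3,-13.8,-27.4,-0.9,-107.3,3,-13.8,-27.4,-0.9,-107.3,3,-13.8,-27.4,-0.9,-107.3,3,-13.8,-27.4,-0.9,-107.3,3,-13.8,-27.4,-0.9,-107.3,3,-13.8,-27.4,-0.9,-107.3,3,-13.8,-27.4,-0.9,-107.3,3,-13.8,-27.4,-0.9,-107.3,3,-13.8,-27.4,-0.9,-107.3,3,-13.8,-27.4,-0.9,-107.3,3,-13.8,-27.4,-0.9,-107.3,3,-13.8,-27.4,-0.9,-107.3,3,-13.8,-27.4,-0.9,-107.3,3]'
python3 - <<'E'
from h import *
go(573.2,112.1,130,85.8)
E
```

```text
time: 31.5
eef_pos: [574.8, 113.1, 252.1]
orientation: [0.733, 0.68, -0.0, -0.0]
force: [-0.2, -0.3, -5.1]
grip_width: 0.404
grasp_force: 63.9
shift cm [-0.11 -0.15 12.21] turn -0.1 or 179.9 cur yaw 85.7 j7 -0.64
```

```bash
python3 -m crank '[-0.1,-0.15,4,0,3,-0.1,-0.15,8,0,3,-0.1,-0.15,11,0,3,-0.1,-0.15,13,0,3,-0.1,-0.15,13,0,3,-0.1,-0.15,13,0,3,-0.1,-0.15,13,0,3,-0.1,-0.15,13,0,3,-0.1,-0.15,13,0,3]'
python3 - <<'E'
from h import *
go(573.2,112.1,105,85.9)
E
```

```text
time: 32.4
eef_pos: [574.0, 112.4, 123.5]
orientation: [0.733, 0.68, 0.001, 0.001]
force: [0.6, -0.7, -6.2]
grip_width: 0.404
grasp_force: 63.9
shift cm [-0.04 -0.08  1.85] turn -0.2 or 179.8 cur yaw 85.7 j7 -0.76
```

```bash
python3 -m crank '[-0.04,-0.08,0.6,-0.2,3,-0.04,-0.08,1.2,-0.2,3,-0.04,-0.08,1.5,-0.2,3,-0.04,-0.08,1.8,-0.2,3,-0.04,-0.08,2.1,-0.2,3,-0.04,-0.08,2.3,-0.2,3,-0.04,-0.08,2.3,-0.2,3,-0.04,-0.08,2.3,-0.2,3,-0.04,-0.08,2.3,-0.2,3]'
python3 - <<'E'
from h import *
go(573.2,112.1,84,85.9)
E
```

```text
time: 33.3
eef_pos: [572.7, 112.0, 99.4]
orientation: [0.732, 0.682, 0.0, 0.0]
force: [1.4, 0.4, -6.1]
grip_width: 0.404
grasp_force: 64.0
shift cm [0.02 0.05 1.54] turn 0.1 or -179.9 cur yaw 86.0 j7 -0.78
```

Entered the shaft and pin; lower to the deck.

```bash
python3 -m crank '[0,0,0.3,0,3,0,0,0.6,0,3,0,0,0.9,0,3,0,0,1.2,0,3,0,0,1.4,0,3,0,0,1.6,0,3,0,0,1.7,0,3,0,0,1.7,0,3,0,0,1.7,0,3]'
```

```text
time: 34.2
eef_pos: [572.7, 111.9, 84.1]
orientation: [0.732, 0.682, -0.0, 0.001]
force: [-2.6, -1.1, 9.2]
grip_width: 0.405
grasp_force: 65.7
```

```bash
python3 -m crank '[0,0,0,0,5.5,0,0,0,0,5.5,0,0,0,0,5.5,0,0,-4,0,5.5,0,0,-9,0,6,0,0,-14,0,6,0,0,-16.5,0,6,0,0,-16.5,0,6,0,0,-16.5,0,6,0,0,-16.5,0,6]'
python3 - <<'E'
from h import *
go(465,-393,255,80)
E
```

```text
time: 35.2
eef_pos: [571.3, 111.4, 245.8]
orientation: [0.732, 0.682, -0.001, -0.001]
force: [0.8, -0.5, -0.3]
grip_width: 0.699
grasp_force: 0.0
shift cm [-51.06  -7.05  -0.85] turn 6.0 or -174.0 cur yaw 86.0 j7 -0.65
```

```bash
python3 -m crank '[-51,-7,-0.8,6,6,-51,-7,-0.8,6,6,-51,-7,-0.8,6,6,-51,-7,-0.8,6,6,-51,-7,-0.8,6,6,-51,-7,-0.8,6,6,-51,-7,-0.8,6,6,-51,-7,-0.8,6,6,-51,-7,-0.8,6,6,-51,-7,-0.8,6,6,-51,-7,-0.8,6,6,-51,-7,-0.8,6,6,-51,-7,-0.8,6,6,-51,-7,-0.8,6,6]'
python3 - <<'E'
from h import *
import pickle
c=grab("wrist","w11");pickle.dump((c,pose()),open("w11.pkl","wb"));print(pose()[0])
for b,a in blobs(c["image"],"yellow")[0]: print(b,a);coupler(c,b)
E
```

```text
time: 36.6
eef_pos: [467.6, -388.7, 254.7]
orientation: [0.765, 0.644, 0.001, -0.001]
force: [-0.1, -0.4, 0.8]
grip_width: 0.706
grasp_force: 0.0
[ 467.72183182 -388.84105285  254.99131092]
[262.4, 165.4] 21
stripe mid 468.7 -369.3 len 48.5 wid 6.2
  x dir -106.9 centre [ 479.1 -335.3]
  x dir 73.1 centre [ 458.4 -403.2]
```

View pics/w11.png

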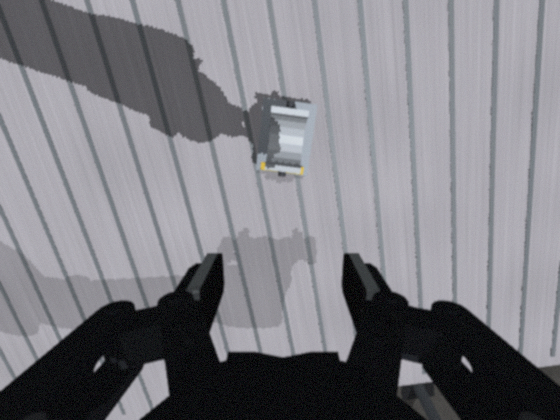

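```bash
python3 - <<'E'
from h import *
go(479.1,-335.3,95,73.1)
E
```

```text
shift cm [ 5.44  0.22 16.01] turn 7.1 or -172.9 cur yaw 80.2 j7 0.2
```

```bash
python3 -m crank '[5.4,0.2,0,7.1,6,5.4,0.2,4,7.1,6,5.4,0.2,9,7.1,6,5.4,0.2,13,7.1,6,5.4,0.2,16,7.1,6,5.4,0.2,16,7.1,6,5.4,0.2,16,7.1,6,5.4,0.2,16,7.1,6,5.4,0.2,16,7.1,6]'
python3 - <<'E'
from h import *
go(479.1,-335.3,60,73.1)
E
```

```text
time: 37.55
eef_pos: [479.5, -339.5, 97.4]
orientation: [0.805, 0.594, 0.001, 0.002]
force: [-0.9, 0.5, -0.4]
grip_width: 0.703
grasp_force: 0.0
shift cm [ 0.4  -0.17  3.73] turn -0.2 or 179.8 cur yaw 72.9 j7 -0.11
```

```bash
python3 -m crank '[0.3,-0.1,3.6,-0.2,6,0.3,-0.1,3.6,-0.2,6,0.3,-0.1,3.6,-0.2,6,0.3,-0.1,3.6,-0.2,3,0.3,-0.1,3.6,-0.2,3,0.3,-0.1,3.6,-0.2,3,0.3,-0.1,3.6,-0.2,3,0.3,-0.1,3.6,-0.2,3,0.3,-0.1,3.6,-0.2,3,0.3,-0.1,3.6,-0.2,3]' 60
python3 -m crank '[0,0,-5,0,3,0,0,-10,0,3,0,0,-15,0,3,0,0,-19,0,3,0,0,-19,0,3,0,0,-19,0,3,0,0,-19,0,3,0,0,-19,0,3]'
python3 - <<'E'
from h import *
c=grab("wrist","w12");k=held(c);print([(r+.5,round(edge_off(c,r+.5,*pose(),60),1)) for r in k])
go(488,118,255,85.9)
E
```

```text
time: 38.55
eef_pos: [479.2, -336.7, 61.1]
orientation: [0.804, 0.595, 0.0, 0.002]
force: [0.6, -0.1, 7.2]
grip_width: 0.403
grasp_force: 60.9
time: 39.35
eef_pos: [476.1, -335.1, 246.7]
orientation: [0.804, 0.595, -0.001, -0.003]
force: [-0.2, -0.3, -5.2]
grip_width: 0.397
grasp_force: 63.8
edge rows [np.int64(172), np.int64(173), np.int64(174), np.int64(181), np.int64(182), np.int64(183)]
[(np.float64(172.5), np.float64(1.3)), (np.float64(173.5), np.float64(0.6)), (np.float64(174.5), np.float64(0.0)), (np.float64(181.5), np.float64(-4.4)), (np.float64(182.5), np.float64(-5.0)), (np.float64(183.5), np.float64(-5.7))]
shift cm [ 43.69 -12.1   -0.69] turn -12.8 or 167.2 cur yaw 73.1 j7 -0.0
```

```bash
python3 -m crank '[43.6,-12,-0.6,-12.8,3,43.6,-12,-0.6,-12.8,3,43.6,-12,-0.6,-12.8,3,43.6,-12,-0.6,-12.8,3,43.6,-12,-0.6,-12.8,3,43.6,-12,-0.6,-12.8,3,43.6,-12,-0.6,-12.8,3,43.6,-12,-0.6,-12.8,3,43.6,-12,-0.6,-12.8,3,43.6,-12,-0.6,-12.8,3,43.6,-12,-0.6,-12.8,3,43.6,-12,-0.6,-12.8,3,43.6,-12,-0.6,-12.8,3,43.6,-12,-0.6,-12.8,3]'
python3 - <<'E'
from h import *
go(488,117.5,125,85.9)
E
```

```text
time: 40.8
eef_pos: [490.2, 114.3, 254.9]
orientation: [0.733, 0.68, -0.001, -0.0]
force: [0.4, -0.2, -4.7]
grip_width: 0.402
grasp_force: 63.8
shift cm [ 0.32 -0.23 12.99] turn -0.2 or 179.8 cur yaw 85.7 j7 -0.69
```

```bash
python3 -m crank '[0.2,-0.2,4,-0.2,3,0.2,-0.2,8,-0.2,3,0.2,-0.2,11,-0.2,3,0.2,-0.2,13,-0.2,3,0.2,-0.2,13,-0.2,3,0.2,-0.2,13,-0.2,3,0.2,-0.2,13,-0.2,3,0.2,-0.2,13,-0.2,3,0.2,-0.2,13,-0.2,3]'
python3 - <<'E'
from h import *
go(488,117.5,105,85.9)
E
```

```text
time: 41.7
eef_pos: [489.1, 118.3, 126.3]
orientation: [0.731, 0.682, 0.001, 0.001]
force: [0.4, -0.4, -5.0]
grip_width: 0.4
grasp_force: 63.7
shift cm [-0.09 -0.11  2.13] turn 0.1 or -179.9 cur yaw 86.0 j7 -0.88
```

```bash
python3 -m crank '[-0.08,-0.1,0.6,0,3,-0.08,-0.1,1.2,0,3,-0.08,-0.1,1.5,0,3,-0.08,-0.1,1.8,0,3,-0.08,-0.1,2.1,0,3,-0.08,-0.1,2.4,0,3,-0.08,-0.1,2.4,0,3,-0.08,-0.1,2.4,0,3,-0.08,-0.1,2.4,0,3]'
python3 - <<'E'
from h import *
go(488,117.5,85,85.9)
E
```

```text
time: 42.6
eef_pos: [487.7, 117.7, 101.4]
orientation: [0.731, 0.682, 0.0, 0.0]
force: [0.8, 0.6, -5.8]
grip_width: 0.401
grasp_force: 63.8
shift cm [-0.01  0.03  1.64] turn 0.2 or -179.8 cur yaw 86.1 j7 -0.92
```

```bash
python3 -m crank '[0,0,0.3,0,3,0,0,0.6,0,3,0,0,0.9,0,3,0,0,1.2,0,3,0,0,1.4,0,3,0,0,1.6,0,3,0,0,1.8,0,3,0,0,1.8,0,3,0,0,1.8,0,3]'
```

```text
time: 43.5
eef_pos: [487.8, 117.7, 85.1]
orientation: [0.731, 0.682, 0.0, 0.001]
force: [-1.3, -1.6, 14.2]
grip_width: 0.405
grasp_force: 66.0
```

```bash
python3 -m crank '[0,0,0,0,5.5,0,0,0,0,5.5,0,0,0,0,5.5,0,0,-4,0,5.5,0,0,-9,0,5.5,0,0,-14,0,5,0,0,-16.5,0,0,0,0,-16.5,0,0,0,0,-16.5,0,0,0,0,-16.5,0,0]'
python3 - <<'E'
from h import *
a=grab("scene");b=grab("side")
for phi in(1.2,1.35,1.5):
    v=62-106*np.cos(phi);z=60+106*np.sin(phi);X=[573.3-155*.9973+.0724*v,114+155*.0724+.9973*v,z]
    print(phi,proj(a,X).round(1),proj(b,X).round(1))
print(blobs(a["image"],"green")[0],[x for x in blobs(b["image"],"green")[0]])
go(426.4,217,250,86)
E
```

```text
time: 44.5
eef_pos: [486.0, 116.9, 246.7]
orientation: [0.731, 0.682, -0.002, -0.001]
force: [-0.6, -0.6, -0.6]
grip_width: -0.001
grasp_force: 0.0
1.2 [[389.  182.2]] [[186.7 165.1]]
1.35 [[394.  185.4]] [[186.2 159.9]]
1.5 [[399.  189.4]] [[185.8 155.3]]
[([393.1, 200.6], 169)] [([189.5, 171.5], 168)]
shift cm [ 9.56 -6.64 -0.33] turn 0.1 or -179.9 cur yaw 86.1 j7 -0.71
```

```bash
python3 -m crank '[9.5,-6.6,-0.3,0,0,9.5,-6.6,-0.3,0,0,9.5,-6.6,-0.3,0,0,9.5,-6.6,-0.3,0,0,9.5,-6.6,4,0,0,9.5,-6.6,8,0,0,9.5,-6.6,9.8,0,0,9.5,-6.6,9.8,0,0,9.5,-6.6,9.8,0,0,9.5,-6.6,9.8,0,0]'
python3 - <<'E'
from h import *
p,M=pose();d=p[:2]-[573.3,114];u=np.array([.9973,-.0724]);v=np.array([.0724,.9973])
print(d@u,d@v,p[2])
E
```

```text
time: 45.6
eef_pos: [429.0, 216.8, 151.1]
orientation: [0.731, 0.682, 0.001, 0.0]
force: [0.0, 0.6, 0.3]
grip_width: -0.004
grasp_force: 0.0
-151.3171197988635 92.12116633344105 151.10221549645894
```

```bash
python3 -m crank '[-2,-0.2,0,0,0,-3,-0.2,0,0,0,-4.1,-0.2,0.3,0,0,-4.8,-0.2,0.5,0,0,-5.5,-0.2,0.8,0,0,-6.2,-0.2,1.2,0,0,-7,-0.2,2,0,0,-7.8,-0.2,2.8,0,0,-7.8,-0.2,2.8,0,0,-7.8,-0.2,2.8,0,0]'
python3 - <<'E'
from h import *
p,M=pose();d=p[:2]-[573.3,114];u=np.array([.9973,-.0724]);v=np.array([.0724,.9973])
print(d@u,d@v,p[2]);b=grab("side");a=grab("scene");print(blobs(b["image"],"green")[0],blobs(a["image"],"green")[0])
E
```

```text
time: 46.6
eef_pos: [419.4, 137.9, 121.5]
orientation: [0.731, 0.682, -0.002, -0.0]
force: [0.4, -0.3, 1.4]
grip_width: 0.002
grasp_force: 0.0
-155.2022461048298 12.735301741032817 121.4647628304306
[([191.8, 191.0], 62)] [([370.4, 174.9], 9), ([388.8, 208.5], 141)]
```

```bash
python3 -m crank '[-0.5,0,0.8,0,0,-0.9,0,1.6,0,0,-1.2,0,2.4,0,0,-1.4,0,3.1,0,0,-1.5,0,3.6,0,0,-1.5,0,4,0,0,-1.5,0,4,0,0,-1.5,0,4,0,0,-1.5,0,4.1,0,0,-1.5,0,4.1,0,0]'
```

```text
time: 47.7
eef_pos: [419.6, 124.0, 81.9]
orientation: [0.731, 0.682, -0.0, 0.001]
force: [-2.1, -0.7, 11.8]
grip_width: -0.004
grasp_force: 6.4
```

```bash
python3 -m crank '[0,0,0.2,0,0,0,0,0.3,0,0,0,0,0.3,0,0,0,0,0.3,0,0,0,0,0.3,0,0]'
python3 -m crank '[0,0,-0.5,0,0,0,0,-3,0,0,0,0,-7,0,0,0,0,-12,0,0,0,0,-17,0,0,-12,12,-19,0,0,-12,12,-19,0,0,-12,12,-19,0,0,-12,12,-19,0,0,-12,12,-19,0,0,-12,12,-19,0,0]'
python3 - <<'E'
from h import *
c=grab("side");w=grab("wrist")
i=cv2.resize(c["image"][110:280,130:370],(600,425),interpolation=cv2.INTER_CUBIC)
cv2.imwrite("pics/fin.png",np.hstack([i[:,:600],np.zeros((425,2,3),np.uint8)])[:, :600])
cv2.imwrite("pics/fin.png",np.vstack([cv2.resize(c["image"][110:260,130:350],(440,300),interpolation=cv2.INTER_CUBIC),cv2.resize(w["image"],(440,300))]))
a=grab("scene");print(blobs(a["image"],"green")[0])
for phi in(0,.1,.2):
    v=62-106*np.cos(phi);z=60+106*np.sin(phi);X=[573.3-155*.9973+.0724*v,114+155*.0724+.9973*v,z];print(phi,proj(a,X).round(1),proj(c,X).round(1))
print(blobs(c["image"],"green")[0])
E
```

```text
time: 48.2
eef_pos: [419.6, 124.0, 81.5]
orientation: [0.731, 0.683, 0.0, 0.002]
force: [-6.8, -1.5, 49.4]
grip_width: -0.003
grasp_force: 24.5
time: 49.3
eef_pos: [529.9, -4.0, 267.4]
orientation: [0.731, 0.682, -0.001, -0.001]
force: [0.6, 0.1, -0.5]
grip_width: 0.001
grasp_force: 0.0
[([379.2, 202.3], 249)]
0 [[363.5 187.4]] [[193.8 214.4]]
0.1 [[364.2 185.1]] [[193.2 211.1]]
0.2 [[365.2 183.1]] [[192.6 207.5]]
[([193.8, 201.8], 188)]
```

View pics/fin.png

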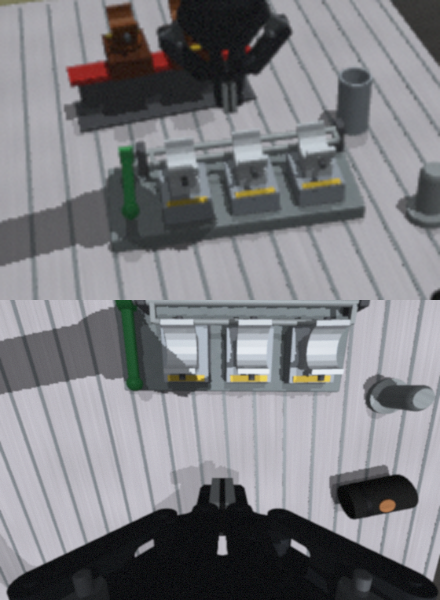

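The last picture shows all three silver couplers down on the stations. The green lever is level, with its ball at the position expected for closed, and the browns stand on the rail. The robot is clear of everything, so I'm handing in.

```bash
python3 -c "
from workcell import order
print(order.finish_job())"
```

```text
the job is handed in; nothing more can be done
None
```

I handed the job in at about 49 s without a pass/fail verdict. All three silver couplers are seated and the lever is locked down. Both brown couplers stand on the rail, and the bystanders were left alone. One risk is that the last lever press reached 49 N through the fingertips, above the 40 N limit set for the arm and gripper body.

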